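# Swing the heavy plant pot over its drip saucer and let it stand still

### The arm

A 6-joint arm with a two-finger parallel gripper is mounted at the origin on the work surface. World frame = base frame: x ahead of the robot, y to its left, z up, the work surface at z = 0. Lengths are in m, angles in rad, forces in N, time in s.
With the tool pointing down it reaches from about 0.275 to 0.75 m from the base axis. Payload 10.2 kg.
Tool frame: the origin (TCP) lies at the very end of the fingers, on their centre line; the grasp point (between the pads) lies 19 mm behind it; z points along the fingers, y is the line along which they close (so a half turn about z gives the same grasp; the last joint's range is limited). The gripper opens to 88 mm and grips with 3 to 60 N. Pads are 18 mm wide; open, the fingers measure 123 mm over their backs; the gripper's body (75 mm by 187 mm) begins 45 mm behind the grasp point.
Start: joints at [0.952, 0.313, 1.498, -0, 1.331, -0.223], TCP at [0.202, 0.484, 0.239] pointing down, gripper open.
Joint ranges: [-2.94, 2.94], [-0.97, 2.17], [0.19, 2.56], [-1.23, 4.37], [0.02, 3.11], [-2.88, 2.88]. Speed limits (rad/s): [2.39, 2.39, 3.01, 3.14, 3.14, 3.14].

### API

Orientations are given as [roll, pitch, yaw] about the fixed x, y, z axes, in that order (R = Rz(yaw) Ry(pitch) Rx(roll)).
In Python, from station import arm, imaging gives the robot as it stands. The module is installed in compiled form; this text tells all that it offers.
- The arm moves only by the shell command python3 -m inch 'ROWS' [FORCE]. ROWS is a JSON object of lists of equal length, an entry for each row: "claw": the finger opening in m, from 0 to 0.0881; "offset": the shift along the world's x, y, z in m, a list of three; "turn": the turn about the world's z in rad. A call has 1 to 5 rows; each row is the pose to reach, as a shift and turn from the pose commanded when the call began; what a row does not reach only later rows make up. A row lasts 1/8 s, in which the tool goes at most 62.5 mm and 10.7 degrees, less where a joint would pass 70% of its speed; a pose out of reach is approached as far as the arm can. A call with a gripper value outside its range is refused whole. The fingers move at their own pace and stop on an object; FORCE is the grip in N (left out, the last holds). Time passes only in rows, so rows that repeat a pose let the fingers close. It gives the time, the measured TCP pose, the force, the opening and the grip force at its end, in the units of the state.
- arm.sense(): the state, without advancing time (a new reading comes with each control period).
- imaging.get_image(name): name is "scene" or "side" or "wrist"; returns the picture (400x640x3 uint8, blue, green, red); there is no depth.
- imaging.calibration(name): a dict with "vfov" (degrees; the focal length in pixels is half the picture's height over the tangent of half this angle, whatever the lens; pixels are square), "cx", "cy" (the principal point, pixels), "T" (4x4, takes a point from camera to world coordinates). Camera axes: x right, y down, z forward; pixel columns grow to the right and rows downward; lengths in m; the calibration is good to about 2 mm. A picture is of the moment at which its call begins: read the wrist's pose just before it. calibration takes no time and is no camera call; for the wrist camera it gives the pose at the moment of the call.
- arm.job_done(): hands the job in; it is judged then, once.
The state is a dict: "time": time; "qpos": joint angles; "joint_vel": joint speeds; "tau": joint torques, N m; "position": TCP position; "tool_rot": TCP orientation; "wrist_force": force on the tool from outside, world axes, zero at the start; "moment": the same for the moment, N m; "grip_width": opening from 0.0 (shut) to 1.0 (fully open); "grasp_force": force on a finger pad.
Only numpy, scipy, OpenCV 4.12 (cv2) and the standard library are available. Lean on these libraries where they do the work, as an engineer would, in place of code of your own. Each camera call takes 0.05 s, during which the arm holds its last target. There are 200 camera calls.

### The job

The heavy potted plant stands on a free-turning swivel arm on the desk: push it round, gently and only by the side of the pot, until the pot is centred over the terracotta drip saucer, and bring it to rest there. Do not let the arm bang into either of its end stops, do not touch the plant, its soil or the swivel arm, and leave the watering can and the mug alone. Finish with the robot clear of the pot, once the pot has stood still over the saucer by itself for three seconds.

Things in the scene. Friction and masses are not known exactly. Their poses are not given: they have to be found in the camera images.
- swing (a joint): angle of the swivel arm about the upright axis through pivot, rad: 0 along the bracket's own -x (roughly towards the robot), growing as the pot swings to the robot's left (+y); stops at -1.05 and 1.05. Nearly free bearing: nominal inertia 0.255 kg m2 (2.8 kg felt at the pot), damping 0.01 N m s/rad, dry friction 0.0004 N m, no spring: once pushed it coasts for many seconds.
- pivot (a point): point on the swivel's upright axis, at the top of the steel hub, 70 mm above the desk. A flat green swivel arm, 95 mm wide and 12 mm thick, its top 48 mm above the desk, runs level from here to under the pot; the middle of the pot is 300 mm from the axis. The bracket's square foot is screwed to the desk.
- pot_top (a point): centre of the top rim, 168 mm above the desk. Dark grey straight-sided round pot, 180 mm across, 120 mm tall (48 to 168 mm above the desk), nominally 2.4 kg (a third more or less), bolted upright to the end of the swivel arm, full of soil: too wide to grip, its side may be pushed anywhere. Small aloe in it, 40 mm about the axis, up to 55 mm above the rim.
- saucer_middle (a point): centre of the terracotta drip saucer, 6 mm above the desk: 230 mm across, rim 18 mm high, fixed to the desk, 300 mm from the swivel axis; the swivel arm passes 18 mm above it. Centred: pot middle straight over this point, the pot wholly inside the saucer's outline seen from above (at most 25 mm off).
- can: small yellow watering can, 84 mm across, 90 mm tall, with a spout along its +x reaching 105 mm out, origin under its centre; leave alone.
- mug: blue mug, 80 mm across, 95 mm tall, origin under its centre; leave alone.
Mind the look-alikes: they are no part of the job. What is shaped like the part that bears saucer_middle but grey is not meant.

How it is judged:
On the way:
1. the pot stands still, centred over the saucer and untouched, for 2.5 s (horizontal distance between pot_top and saucer_middle below 0.025 m and velocity of joint swing between -0.015 and 0.015 rad/s and contact force between each of the fingers, the arm and swing_c4 below 0.1 N), for 2.5 s.
At the end, for the whole second after the job is handed in: The pot's middle is within 25 mm (level distance) of straight above the saucer's middle, the swivel turns at less than 0.015 rad/s, and the robot does not touch it (all of step 1).
It fails at once if the swivel arm ran into (or within 0.05 rad of) an end stop (value of joint swing above 1 rad or value of joint swing below -1 rad).
It fails at once if the pot was flung round faster than 1.2 rad/s (velocity of joint swing above 1.2 rad/s or velocity of joint swing below -1.2 rad/s).
It fails at once if the pot was struck with more than 20 N (contact force between any of the fingers, the arm and swing_c4 above 20 N).
It fails at once if the robot touched the plant, its soil or the swivel arm (over 2 N) (contact force between any of the fingers, the arm and swing_c0 above 2 N or contact force between any of the fingers, the arm and swing_c1 above 2 N or contact force between any of the fingers, the arm and swing_c2 above 2 N or contact force between any of the fingers, the arm and swing_c3 above 2 N or contact force between any of the fingers, the arm and swing_c5 above 2 N or contact force between any of the fingers, the arm and swing_c6 above 2 N).
It fails at once if the watering can or the mug was shifted by more than 20 mm (distance of any of can, mug from where it was at the start of the episode above 0.02 m).
It also fails if it takes over 48 s, if anything falls off the work surface, if the arm or the gripper's body presses on something with over 40 N, if the wrist force passes 120 N, or if a joint passes its speed limit or range.

## Working session

There is one attempt and no reset: what is moved stays moved. The work goes in short steps, Python scripts to look and compute and a shell command to move; the robot and the scene stay as the last step left them, time stands still between calls to the robot, and variables do not carry over. Pictures are saved under pics/ and viewed, at most 10 in all, crops included, and the job is handed in when it is done.

```bash
mkdir -p pics
python3 - <<'E'
from station import arm, imaging
import cv2,numpy as np
s=arm.sense();print(s['time'],s['position'],s['tool_rot'])
for n in("scene","side"):
    im=imaging.get_image(n);cv2.imwrite(f'pics/{n}0.png',im);c=imaging.calibration(n);print(n,c['vfov'],c['cx'],c['cy'],np.round(c['T'],3).tolist())
E
```

```text
0.0 [0.20227882 0.48419624 0.23816861] [-3.14032195e+00 -2.85171571e-04  2.74575022e+00]
scene 55.41191208004012 315.7474784002027 201.64225230785593 [[0.415, 0.647, -0.639, 1.486], [0.91, -0.31, 0.276, -0.328], [-0.02, -0.696, -0.718, 0.953], [0.0, 0.0, 0.0, 1.0]]
side 52.19443949496577 323.40102762555506 199.82519115101607 [[0.938, -0.219, 0.269, 0.38], [-0.346, -0.539, 0.768, -1.101], [-0.023, -0.813, -0.581, 0.983], [0.0, 0.0, 0.0, 1.0]]
```

View pics/scene0.png

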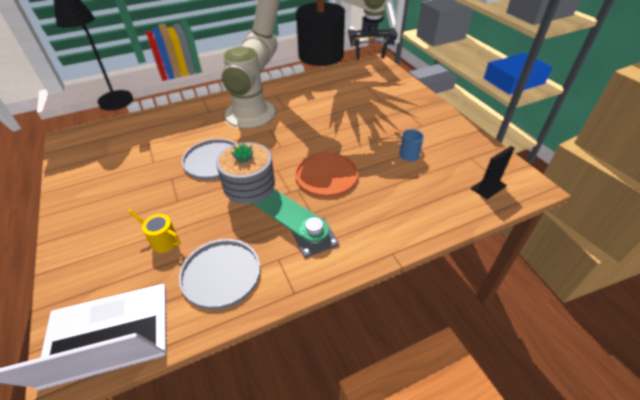

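View pics/side0.png

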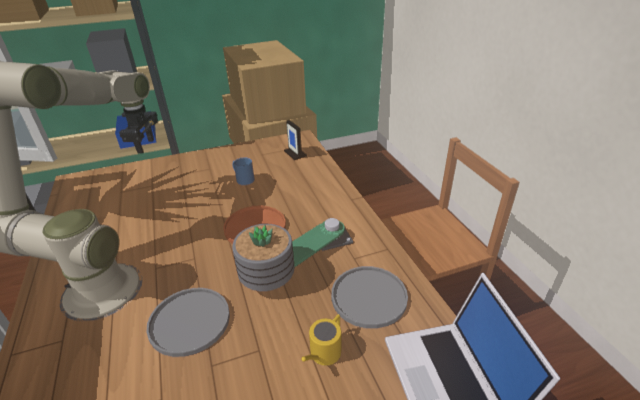

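Scene view: wanted saucer candidates are the terracotta one at (327,174), grey look-alikes at (212,158) and (220,273); terracotta is chosen. The pot is at (246,172), the hub at (315,226), the can at (160,233) and the mug at (411,145). In the side view they are at (255,222) for the saucer, (264,255) for the pot and (332,225) for the hub.

```bash
cat > h.py <<'E'
from station import arm, imaging
import cv2,numpy as np
def ray(n,uv,z):
    c=imaging.calibration(n);f=200/np.tan(np.radians(c['vfov']/2));T=np.array(c['T'])
    uv=np.atleast_2d(np.asarray(uv,float));d=np.c_[(uv-[c['cx'],c['cy']])/f,np.ones(len(uv))]@T[:3,:3].T
    return T[:3,3]+d*((z-T[2,3])/d[:,2])[:,None]
def proj(n,p):
    c=imaging.calibration(n);f=200/np.tan(np.radians(c['vfov']/2));T=np.array(c['T'])
    q=(np.atleast_2d(p)-T[:3,3])@T[:3,:3];return q[:,:2]/q[:,2:]*f+[c['cx'],c['cy']]
def blob(im,lo,hi,roi):
    x0,y0,x1,y1=roi;m=cv2.inRange(cv2.cvtColor(im,cv2.COLOR_BGR2HSV),lo,hi)
    k=np.zeros_like(m);k[y0:y1,x0:x1]=m[y0:y1,x0:x1]
    c=max(cv2.findContours(k,0,1)[0],key=cv2.contourArea);return c[:,0,:]
def circ(p):
    A=np.c_[2*p[:,:2],np.ones(len(p))];s=np.linalg.lstsq(A,(p[:,:2]**2).sum(1),rcond=None)[0]
    return s[:2],np.sqrt(s[2]+s[:2]@s[:2])
E
python3 - <<'E'
from h import *
print(imaging.calibration('scene').keys())
for n,pts in (('scene',dict(saucer=(327,174),wood=(350,220),hub=(315,226),soil=(232,160),arm=(285,210),can=(152,228),mug=(411,145),pot=(246,188))),('side',dict(saucer=(260,216),wood=(200,230),hub=(332,225),soil=(245,240),arm=(310,245)))):
    im=cv2.imread(f'pics/{n}0.png');h=cv2.cvtColor(im,cv2.COLOR_BGR2HSV)
    for k,(u,v) in pts.items(): print(n,k,h[v,u])
im=cv2.imread('pics/scene0.png')
print('rough hub',ray('scene',(315,222),.07),'saucer',ray('scene',(327,174),.018),'pot',ray('scene',(245,160),.168),'can',ray('scene',(160,240),0.02),'mug',ray('scene',(411,150),.03))
cv2.imwrite('pics/crop0.png',cv2.resize(im[110:270,180:400],None,fx=3.5,fy=3.5,interpolation=2))
E
```

```text
dict_keys(['vfov', 'cx', 'cy', 'T'])
scene saucer [  8 169 148]
scene wood [ 15 141 238]
scene hub [135   2 254]
scene soil [ 14 130 226]
scene arm [ 76 127 198]
scene can [114  27 134]
scene mug [105 134 126]
scene pot [116  20 101]
side saucer [ 10 145 111]
side wood [ 14 125 108]
side hub [138   7 183]
side soil [ 15 103 183]
side arm [ 71  80 130]
rough hub [[ 0.77758408 -0.0269301   0.07      ]] saucer [[0.54211214 0.1273192  0.018     ]] pot [[ 0.5173799  -0.15479139  0.168     ]] can [[ 0.5959918  -0.48036736  0.02      ]] mug [[0.57009069 0.47315841 0.03      ]]
```

View pics/crop0.png

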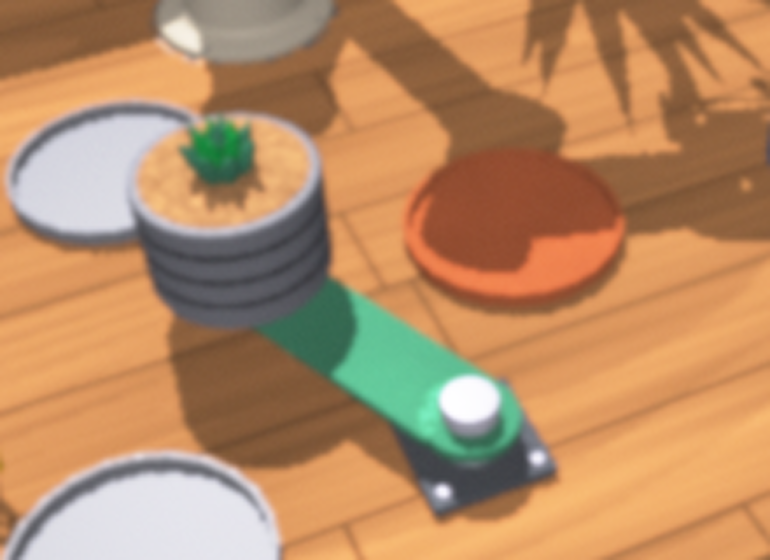

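The crop confirms the terracotta saucer at crop (515,222), free of the pot. The hub cap is at crop (470,398) and the pot rim at crop (225,175). Next I measure each by circle fits.

Run:
```python
from h import *
im=cv2.imread('pics/scene0.png')
c=blob(im,(0,155,90),(11,255,255),(285,145,370,205));p=ray('scene',cv2.convexHull(c)[:,0],.016);C,r=circ(p)
print('saucer hull',C,r,'bbox',cv2.boundingRect(c))
c=blob(im,(0,0,215),(180,45,255),(300,210,330,240));x,y,w,h=cv2.boundingRect(c);print('hub bbox',x,y,w,h)
H=ray('scene',(x+w/2,y+7.5),.07)[0];print('hub',H)
c=blob(im,(8,80,60),(22,255,255),(216,140,274,177));print('soil bbox',cv2.boundingRect(c));hull=cv2.convexHull(c)[:,0]
for z in(.15,.16,.168):print('soil',z,circ(ray('scene',hull,z)))
# plane z=.168 circle for rim outer: (crop px /3.5 +offset)
rim=np.array([(130,195),(135,160),(165,130),(215,114),(270,118),(305,140),(322,170)])/3.5+[180,110]
print('rim',circ(ray('scene',rim,.168)))
im=cv2.imread('pics/side0.png')
c=blob(im,(0,0,170),(180,40,255),(318,212,348,238));x,y,w,h=cv2.boundingRect(c);print('side hub',x,y,w,h,ray('side',(x+w/2,y+4.5),.07))
c=blob(im,(8,70,60),(22,255,255),(232,222,295,262));print('side soil',cv2.boundingRect(c),circ(ray('side',cv2.convexHull(c)[:,0],.16)))
```

```text
saucer hull [0.53397816 0.12769592] 0.1220114530883812 bbox (295, 152, 64, 46)
hub bbox 306 217 17 14
hub [ 0.78612745 -0.03248872  0.07      ]
soil bbox (220, 144, 48, 31)
soil 0.15 (array([ 0.48391359, -0.15239265]), np.float64(0.08000632608497626))
soil 0.16 (array([ 0.49639681, -0.15458389]), np.float64(0.07900936967027028))
soil 0.168 (array([ 0.50638338, -0.15633687]), np.float64(0.07821180453850564))
rim (array([ 0.51030806, -0.15661992]), np.float64(0.08815997240688327))
side hub 325 218 14 10 [[ 0.78277558 -0.03690065  0.07      ]]
side soil (236, 225, 53, 35) (array([ 0.51085328, -0.14740253]), np.float64(0.08027213220771214))
```

```bash
python3 - <<'E'
from h import *
from scipy.optimize import least_squares
im=cv2.imread('pics/scene0.png')
c=blob(im,(0,155,90),(11,255,255),(285,145,370,205));h=cv2.convexHull(c)[:,0]
p=ray('scene',h,.018)[:,:2];cam=np.array([1.486,-.328]);u=(cam-[.53,.128]);u/=np.linalg.norm(u)
f=p[(p-[.53,.128])@u<.02]
s=least_squares(lambda q:np.linalg.norm(f-q,axis=1)-.116,[.53,.128]);print('saucer',s.x,s.cost,len(f))
E
python3 -m inch '{"claw":[0.088,0.088,0.088,0.088,0.088],"offset":[[0.022,-0.045,0],[0.044,-0.09,0],[0.066,-0.135,0],[0.088,-0.18,0],[0.11,-0.225,0]],"turn":[0.05,0.1,0.15,0.2,0.25]}'
python3 -m inch '{"claw":[0.088,0.088,0.088,0.088,0.088],"offset":[[0.006,-0.047,0],[0.012,-0.094,0],[0.018,-0.141,0],[0.024,-0.188,0],[0.03,-0.235,0]],"turn":[0.05,0.1,0.15,0.2,0.25]}'
python3 -m inch '{"claw":[0.088,0.088,0.088,0.088,0.088],"offset":[[0.004,-0.048,0],[0.008,-0.096,0],[0.012,-0.144,0],[0.016,-0.192,0],[0.02,-0.24,0]],"turn":[0.06,0.12,0.18,0.24,0.30]}'
```

```text
saucer [0.52646033 0.1307176 ] 5.83648892988433e-06 13
time: 0.72
position: [0.3127, 0.2579, 0.2386]
tool_rot: [-3.141, -0.0, 2.998]
wrist_force: [0.6, 0.4, 0.1]
grip_width: 0.998
grasp_force: 0.0
time: 1.35
position: [0.3422, 0.0229, 0.2387]
tool_rot: [3.142, 0.0, -3.036]
wrist_force: [0.6, -0.7, -0.1]
grip_width: 1.0
grasp_force: 0.0
time: 1.98
position: [0.3622, -0.2172, 0.2386]
tool_rot: [3.141, 0.0, -2.736]
wrist_force: [1.3, 0.1, 0.3]
grip_width: 0.995
grasp_force: 0.0
```

```bash
python3 -m inch '{"claw":[0.088,0.088,0.088,0.088],"offset":[[0,0,-0.05],[0,0,-0.1],[0,0,-0.118],[0,0,-0.118]],"turn":[0,0,0,0]}'
python3 -m inch '{"claw":[0.088,0.088,0.088,0.088,0.088],"offset":[[0.014,0.006,0],[0.028,0.012,0],[0.042,0.018,0],[0.05,0.022,0],[0.055,0.024,0]],"turn":[0,0,0,0,0]}'
python3 - <<'E'
from h import *
cv2.imwrite('pics/side1.png',imaging.get_image('side')[180:320,170:370].repeat(4,0).repeat(4,1))
cv2.imwrite('pics/wrist1.png',imaging.get_image('wrist'))
E
```

```text
time: 2.48
position: [0.3619, -0.2151, 0.1198]
tool_rot: [3.139, -0.001, -2.737]
wrist_force: [-0.4, -0.5, 0.3]
grip_width: 0.996
grasp_force: 0.0
time: 3.1
position: [0.4179, -0.1912, 0.1207]
tool_rot: [3.142, -0.0, -2.737]
wrist_force: [-0.3, -0.1, -0.5]
grip_width: 0.999
grasp_force: 0.0
```

View pics/wrist1.png

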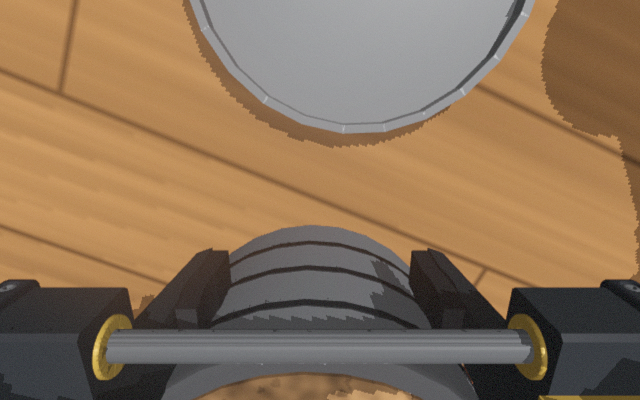

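View pics/side1.png

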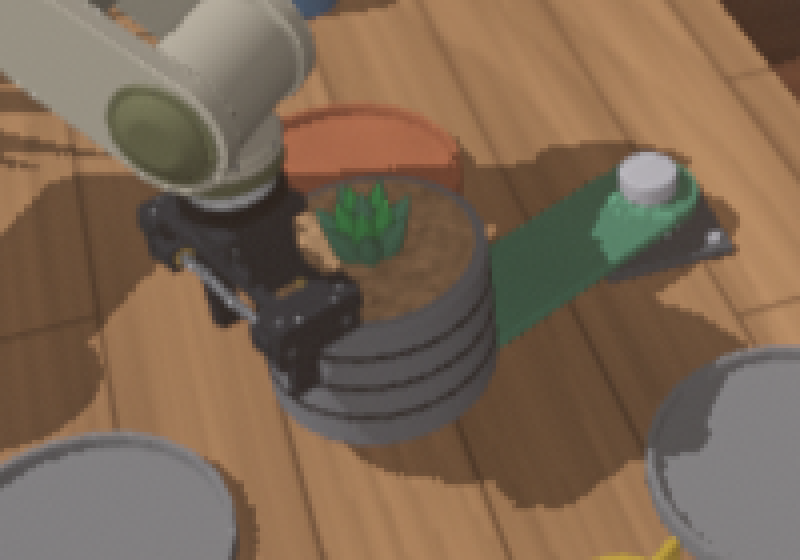

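The wrist view shows the pot midway between the fingers (pot centred at column 320, fingers at 225 and 415). The side crop shows the gripper body outside the aloe, which is at crop (365,225). Next I creep in radially to close the cradle.

```bash
python3 -m inch '{"claw":[0.088,0.088,0.088,0.088,0.088],"offset":[[0.0018,0.0008,0],[0.0036,0.0016,0],[0.0055,0.0024,0],[0.0064,0.0028,0],[0.0073,0.0032,0]],"turn":[0,0,0,0,0]}'
python3 -m inch '{"claw":[0.088,0.088,0.088],"offset":[[0.0009,0.0004,0],[0.0018,0.0008,0],[0.0018,0.0008,0]],"turn":[0,0,0]}'
```

```text
time: 3.82
position: [0.4246, -0.1884, 0.1207]
tool_rot: [3.141, -0.0, -2.737]
wrist_force: [-3.7, -2.5, 0.2]
grip_width: 0.997
grasp_force: 2.1
time: 4.2
position: [0.4251, -0.1885, 0.1207]
tool_rot: [3.141, -0.004, -2.738]
wrist_force: [-13.0, -7.2, 3.5]
grip_width: 1.0
grasp_force: 7.1
```

```bash
cat > plan.py <<'E'
import sys,numpy as np
# usage: plan.py x y theta0 rho inc1 inc2 ... ; PIVOT below; prints offsets per call of 5 rows
P=np.array([.785,-.0345])
x,y,t,rho=map(float,sys.argv[1:5]);b=np.array([x,y]);t0=t
for i in range(5,len(sys.argv),5):
    o=[];tn=[];tc=t
    for d in map(float,sys.argv[i:i+5]):
        t+=d;o.append((np.round((P+rho*np.array([-np.cos(t),np.sin(t)])-b)*2,3)/2).tolist());tn.append(round(tc-t,3))
    b=b+o[-1];print(o,tn,'cmd',b.round(4),'th',round(t,3))
E
python3 plan.py .4264 -.1878 -.404 .394 0 .002 .004 .006 .008 .01 .012 .014 .016 .018
```

```text
[[-0.0035, -0.0015], [-0.004, -0.001], [-0.0045, 0.0005], [-0.0055, 0.003], [-0.0065, 0.0055]] [0.0, -0.002, -0.006, -0.012, -0.02] cmd [ 0.4199 -0.1823] th -0.384
[[-0.0015, 0.004], [-0.0035, 0.0085], [-0.0055, 0.0135], [-0.0075, 0.0195], [-0.0095, 0.026]] [-0.01, -0.022, -0.036, -0.052, -0.07] cmd [ 0.4104 -0.1563] th -0.314
```

```bash
python3 -m inch '{"claw":[0.088,0.088,0.088,0.088,0.088],"offset":[[-0.0035,-0.0015,0],[-0.004,-0.001,0],[-0.0045,0.0005,0],[-0.0055,0.003,0],[-0.0065,0.0055,0]],"turn":[0,-0.002,-0.006,-0.012,-0.02]}'
python3 -m inch '{"claw":[0.088,0.088,0.088,0.088,0.088],"offset":[[-0.0015,0.004,0],[-0.0035,0.0085,0],[-0.0055,0.0135,0],[-0.0075,0.0195,0],[-0.0095,0.026,0]],"turn":[-0.01,-0.022,-0.036,-0.052,-0.07]}'
python3 plan.py .4104 -.1563 -.314 .394 .02 .02 .02 .02 .02 .02 .02 .02 .02 .02 .02 .02 .02 .02 .02
```

```text
time: 4.82
position: [0.42, -0.1818, 0.1207]
tool_rot: [-3.142, 0.0, -2.758]
wrist_force: [-0.4, -0.4, -0.8]
grip_width: 0.999
grasp_force: 0.2
time: 5.45
position: [0.4103, -0.1557, 0.1207]
tool_rot: [3.142, -0.0, -2.829]
wrist_force: [-1.3, -0.4, 1.7]
grip_width: 1.001
grasp_force: 0.6
[[-0.0025, 0.0075], [-0.0045, 0.015], [-0.007, 0.023], [-0.0085, 0.0305], [-0.0105, 0.038]] [-0.02, -0.04, -0.06, -0.08, -0.1] cmd [ 0.3999 -0.1183] th -0.214
[[-0.0015, 0.008], [-0.003, 0.0155], [-0.004, 0.0235], [-0.0055, 0.031], [-0.0065, 0.039]] [-0.02, -0.04, -0.06, -0.08, -0.1] cmd [ 0.3934 -0.0793] th -0.114
[[-0.0005, 0.008], [-0.0015, 0.0155], [-0.002, 0.0235], [-0.002, 0.0315], [-0.0025, 0.0395]] [-0.02, -0.04, -0.06, -0.08, -0.1] cmd [ 0.3909 -0.0398] th -0.014
```

```bash
python3 -m inch '{"claw":[0.088,0.088,0.088,0.088,0.088],"offset":[[-0.0025,0.0075,0],[-0.0045,0.015,0],[-0.007,0.023,0],[-0.0085,0.0305,0],[-0.0105,0.038,0]],"turn":[-0.02,-0.04,-0.06,-0.08,-0.1]}'
```

```text
time: 6.08
position: [0.3999, -0.1176, 0.1207]
tool_rot: [3.142, -0.0, -2.929]
wrist_force: [-0.3, -0.2, 0.8]
grip_width: 0.995
grasp_force: 0.6
```

```bash
python3 -m inch '{"claw":[0.088,0.088,0.088,0.088,0.088],"offset":[[-0.0015,0.008,0],[-0.003,0.0155,0],[-0.004,0.0235,0],[-0.0055,0.031,0],[-0.0065,0.039,0]],"turn":[-0.02,-0.04,-0.06,-0.08,-0.1]}'
python3 - <<'E'
from h import *
cv2.imwrite('pics/wrist2.png',imaging.get_image('wrist'))
E
```

```text
time: 6.7
position: [0.3934, -0.0785, 0.1207]
tool_rot: [3.141, -0.0, -3.029]
wrist_force: [-3.9, -0.6, 0.7]
grip_width: 1.001
grasp_force: 1.4
```

View pics/wrist2.png

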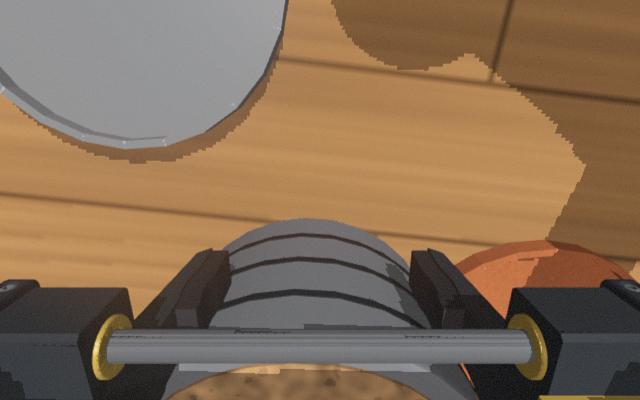

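The wrist view shows the pot still cradled (centre column 312), with the terracotta saucer coming up on the right at (550,270). Radial force has risen slightly, so I widen the arc by 2 mm and carry on.

```bash
python3 plan.py .3934 -.0793 -.114 .396 .02 .02 .02 .02 .02 .02 .02 .02 .02 .02
```

```text
[[-0.0025, 0.0075], [-0.0035, 0.0155], [-0.004, 0.0235], [-0.004, 0.0315], [-0.0045, 0.0395]] [-0.02, -0.04, -0.06, -0.08, -0.1] cmd [ 0.3889 -0.0398] th -0.014
[[0.0, 0.0075], [0.0, 0.0155], [0.0005, 0.0235], [0.001, 0.0315], [0.0015, 0.0395]] [-0.02, -0.04, -0.06, -0.08, -0.1] cmd [ 3.904e-01 -3.000e-04] th 0.086
```

```bash
python3 -m inch '{"claw":[0.088,0.088,0.088,0.088,0.088],"offset":[[-0.0025,0.0075,0],[-0.0035,0.0155,0],[-0.004,0.0235,0],[-0.004,0.0315,0],[-0.0045,0.0395,0]],"turn":[-0.02,-0.04,-0.06,-0.08,-0.1]}'
```

```text
time: 7.38
position: [0.3892, -0.0391, 0.1208]
tool_rot: [-3.141, 0.001, -3.129]
wrist_force: [-0.7, -0.4, 0.4]
grip_width: 0.995
grasp_force: 0.0
```

```bash
python3 -m inch '{"claw":[0.088,0.088,0.088,0.088,0.088],"offset":[[0,0.0075,0],[0,0.0155,0],[0.0005,0.0235,0],[0.001,0.0315,0],[0.0015,0.0395,0]],"turn":[-0.02,-0.04,-0.06,-0.08,-0.1]}'
python3 plan.py .3904 -.0003 .086 .396 .02 .02 .02 .02 .02 .02 .02 .02 .02 .02  .02 .02 .02 .02 .02
```

```text
time: 8.0
position: [0.3907, 0.0004, 0.1208]
tool_rot: [3.141, 0.001, 3.055]
wrist_force: [-0.0, 0.3, -0.2]
grip_width: 1.0
grasp_force: 0.1
[[0.001, 0.0075], [0.0015, 0.0155], [0.003, 0.0235], [0.004, 0.031], [0.0055, 0.039]] [-0.02, -0.04, -0.06, -0.08, -0.1] cmd [0.3959 0.0387] th 0.186
[[0.0015, 0.008], [0.003, 0.0155], [0.005, 0.023], [0.007, 0.031], [0.009, 0.0385]] [-0.02, -0.04, -0.06, -0.08, -0.1] cmd [0.4049 0.0772] th 0.286
[[0.0025, 0.0075], [0.005, 0.015], [0.0075, 0.0225], [0.0105, 0.03], [0.013, 0.0375]] [-0.02, -0.04, -0.06, -0.08, -0.1] cmd [0.4179 0.1147] th 0.386
```

```bash
python3 -m inch '{"claw":[0.088,0.088,0.088,0.088,0.088],"offset":[[0.001,0.0075,0],[0.0015,0.0155,0],[0.003,0.0235,0],[0.004,0.031,0],[0.0055,0.039,0]],"turn":[-0.02,-0.04,-0.06,-0.08,-0.1]}'
```

```text
time: 8.62
position: [0.3962, 0.0394, 0.1208]
tool_rot: [3.141, 0.001, 2.954]
wrist_force: [-0.5, -0.0, 0.0]
grip_width: 1.002
grasp_force: 0.2
```

```bash
python3 -m inch '{"claw":[0.088,0.088,0.088,0.088,0.088],"offset":[[0.0015,0.008,0],[0.003,0.0155,0],[0.005,0.023,0],[0.007,0.031,0],[0.009,0.0385,0]],"turn":[-0.02,-0.04,-0.06,-0.08,-0.1]}'
python3 - <<'E'
from h import *
cv2.imwrite('pics/wrist3.png',imaging.get_image('wrist'))
E
```

```text
time: 9.25
position: [0.4053, 0.078, 0.1208]
tool_rot: [3.141, 0.001, 2.855]
wrist_force: [-0.3, 0.7, -0.1]
grip_width: 0.997
grasp_force: 0.0
```

View pics/wrist3.png

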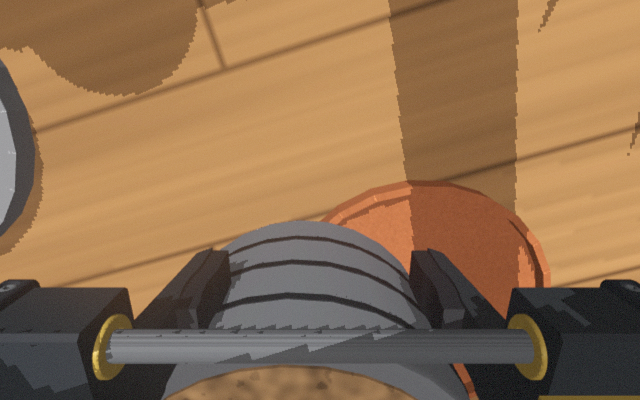

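The wrist view shows the pot in the cradle (centre column about 308), with the saucer now partly under it, saucer centre around column 435.

```bash
python3 -m inch '{"claw":[0.088,0.088,0.088,0.088,0.088],"offset":[[0.0025,0.0075,0],[0.005,0.015,0],[0.0075,0.0225,0],[0.0105,0.03,0],[0.013,0.0375,0]],"turn":[-0.02,-0.04,-0.06,-0.08,-0.1]}'
python3 plan.py .4179 .1147 .386 .395 .02 .02 .018 .016 .014 .012 .012 .012 .010 .010 .010 .008 .006 .004 .003 .003 .002 .001 .001 .001
```

```text
time: 9.93
position: [0.4182, 0.1152, 0.1208]
tool_rot: [3.141, 0.001, 2.755]
wrist_force: [-0.1, -0.1, 0.2]
grip_width: 0.995
grasp_force: 0.0
[[0.004, 0.007], [0.0075, 0.014], [0.0105, 0.0205], [0.013, 0.026], [0.0155, 0.031]] [-0.02, -0.04, -0.058, -0.074, -0.088] cmd [0.4334 0.1457] th 0.474
[[0.0025, 0.0045], [0.0045, 0.0085], [0.007, 0.0125], [0.009, 0.016], [0.011, 0.0195]] [-0.012, -0.024, -0.036, -0.046, -0.056] cmd [0.4444 0.1652] th 0.53
[[0.002, 0.0035], [0.0035, 0.006], [0.0045, 0.008], [0.0055, 0.0095], [0.006, 0.0105]] [-0.01, -0.018, -0.024, -0.028, -0.031] cmd [0.4504 0.1757] th 0.561
[[0.001, 0.001], [0.001, 0.0015], [0.0015, 0.002], [0.0015, 0.0025], [0.002, 0.0025]] [-0.003, -0.005, -0.006, -0.007, -0.008] cmd [0.4524 0.1782] th 0.569
```

```bash
python3 -m inch '{"claw":[0.088,0.088,0.088,0.088,0.088],"offset":[[0.004,0.007,0],[0.0075,0.014,0],[0.0105,0.0205,0],[0.013,0.026,0],[0.0155,0.031,0]],"turn":[-0.02,-0.04,-0.058,-0.074,-0.088]}'
python3 -m inch '{"claw":[0.088,0.088,0.088,0.088,0.088],"offset":[[0.0025,0.0045,0],[0.0045,0.0085,0],[0.007,0.0125,0],[0.009,0.016,0],[0.011,0.0195,0]],"turn":[-0.012,-0.024,-0.036,-0.046,-0.056]}'
```

```text
time: 10.55
position: [0.4337, 0.1462, 0.1207]
tool_rot: [3.142, 0.0, 2.667]
wrist_force: [0.6, 0.1, 0.4]
grip_width: 1.0
grasp_force: 0.0
time: 11.18
position: [0.4446, 0.1656, 0.1207]
tool_rot: [-3.142, -0.0, 2.611]
wrist_force: [-0.9, 0.3, 0.4]
grip_width: 1.003
grasp_force: 0.0
```

```bash
python3 -m inch '{"claw":[0.088,0.088,0.088,0.088,0.088],"offset":[[0.002,0.0035,0],[0.0035,0.006,0],[0.0045,0.008,0],[0.0055,0.0095,0],[0.006,0.0105,0]],"turn":[-0.01,-0.018,-0.024,-0.028,-0.031]}'
python3 -m inch '{"claw":[0.088,0.088,0.088,0.088,0.088],"offset":[[0.001,0.001,0],[0.001,0.0015,0],[0.0015,0.002,0],[0.0015,0.0025,0],[0.002,0.0025,0]],"turn":[-0.003,-0.005,-0.006,-0.007,-0.008]}'
python3 - <<'E'
from h import *
cv2.imwrite('pics/scene4.png',imaging.get_image('scene'))
cv2.imwrite('pics/wrist4.png',imaging.get_image('wrist'))
im=cv2.imread('pics/scene4.png');cv2.imwrite('pics/crop4.png',cv2.resize(im[90:260,260:400],None,fx=3.5,fy=3.5,interpolation=2))
E
```

```text
time: 11.8
position: [0.4506, 0.1761, 0.1207]
tool_rot: [3.141, -0.0, 2.581]
wrist_force: [-0.5, 1.3, 0.2]
grip_width: 0.997
grasp_force: 0.3
time: 12.42
position: [0.4524, 0.1785, 0.1207]
tool_rot: [-3.141, -0.0, 2.573]
wrist_force: [-2.0, 1.8, 1.1]
grip_width: 0.999
grasp_force: 1.2
```

View pics/crop4.png

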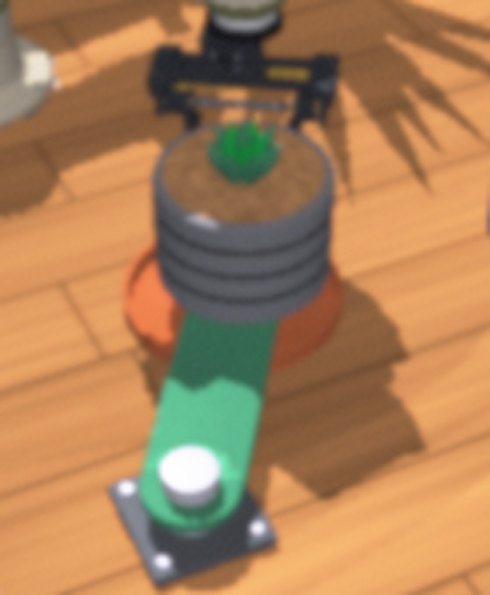

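The crop shows the pot at crop columns 155–332 over the saucer at columns 123–343, with the fingers behind the pot. I check the centring numerically.

Run:
```python
from h import *
im=cv2.imread('pics/scene4.png')
print('saucer proj',proj('scene',[.5267,.1305,.018]))
for t in(.53,.569,.6):
    p=np.array([.785-.3*np.cos(t),-.0345+.3*np.sin(t)]);print(t,p,[proj('scene',[*p,z]).round(1).tolist() for z in(.07,.168)])
c=blob(im,(8,80,60),(22,255,255),(300,122,358,155));print('soil',cv2.boundingRect(c),circ(ray('scene',cv2.convexHull(c)[:,0],.165)))
c=blob(im,(0,155,90),(11,255,255),(285,145,370,205))
h=cv2.cvtColor(im,cv2.COLOR_BGR2HSV)
for v in(168,172,176):
    row=h[v,290:365];g=np.where((row[:,1]<70))[0]+290;print(v,g.min(),g.max())
m=cv2.inRange(h,(0,155,90),(11,255,255))[150:200,285:370];xs=np.where(m.any(0))[0]+285;print('saucer u',xs.min(),xs.max())
```

```text
saucer proj [[325.96915134 171.24987653]]
0.53 [0.52615788 0.11716   ] [[[322.6, 161.3]], [[322.4, 139.2]]]
0.569 [0.53226794 0.12713696] [[[325.8, 161.5]], [[325.8, 139.4]]]
0.6 [0.53739932 0.13489274] [[[328.4, 161.8]], [[328.5, 139.6]]]
soil (306, 122, 52, 33) (array([0.52991285, 0.17593923]), np.float64(0.11080419796288192))
168 307 352
172 308 350
176 311 347
saucer u 295 357
```

```bash
python3 -m inch '{"claw":[0.088,0.088,0.088,0.088,0.088],"offset":[[-0.0005,-0.001,0],[-0.001,-0.002,0],[-0.0015,-0.003,0],[-0.002,-0.0035,0],[-0.002,-0.0035,0]],"turn":[0.002,0.005,0.008,0.01,0.01]}'
python3 -m inch '{"claw":[0.088,0.088,0.088,0.088,0.088],"offset":[[0.0005,-0.0005,0],[0.001,-0.0005,0],[0.0015,-0.001,0],[0.002,-0.001,0],[0.002,-0.001,0]],"turn":[0,0,0,0,0]}'
```

```text
time: 13.15
position: [0.4503, 0.1749, 0.1206]
tool_rot: [-3.141, -0.001, 2.583]
wrist_force: [-4.6, 3.5, 0.7]
grip_width: 0.998
grasp_force: 2.5
time: 13.78
position: [0.4508, 0.1751, 0.1206]
tool_rot: [-3.141, -0.004, 2.584]
wrist_force: [-13.8, 10.8, 6.6]
grip_width: 1.0
grasp_force: 7.9
```

Both fingers are seated and the pot is held centred in the cradle. I back off gently, straight out.

```bash
python3 -m inch '{"claw":[0.088,0.088,0.088,0.088,0.088],"offset":[[-0.001,0.0005,0],[-0.0015,0.001,0],[-0.002,0.0015,0],[-0.002,0.0015,0],[-0.002,0.0015,0]],"turn":[0,0,0,0,0]}'
python3 - <<'E'
from h import *
cv2.imwrite('pics/scene5.png',imaging.get_image('scene'))
E
```

```text
time: 14.4
position: [0.4505, 0.1754, 0.1207]
tool_rot: [-3.142, -0.0, 2.583]
wrist_force: [-1.7, 2.6, 0.7]
grip_width: 0.995
grasp_force: 1.8
```

```bash
python3 -m inch '{"claw":[0.088,0.088,0.088,0.088,0.088],"offset":[[-0.0005,0.0003,0],[-0.001,0.0006,0],[-0.001,0.0006,0],[-0.0018,0.0011,0],[-0.0025,0.0016,0]],"turn":[0,0,0,0,0]}'
python3 -m inch '{"claw":[0.088,0.088,0.088,0.088,0.088],"offset":[[-0.008,0.005,0],[-0.017,0.011,0],[-0.029,0.019,0],[-0.042,0.027,0],[-0.05,0.032,0]],"turn":[0,0,0,0,0]}'
python3 - <<'E'
from h import *
for f in('scene5','scene6'):
    if f=='scene6': cv2.imwrite('pics/scene6.png',imaging.get_image('scene'))
    h=cv2.cvtColor(cv2.imread(f'pics/{f}.png'),cv2.COLOR_BGR2HSV)
    for v in(168,172):
        g=np.where((h[v,290:365,1]<70))[0]+290;print(f,v,g.min(),g.max())
im=imaging.get_image('side');cv2.imwrite('pics/side6.png',im)
a=cv2.resize(cv2.imread('pics/scene6.png')[90:260,260:400],None,fx=2.8,fy=2.8);b=cv2.resize(im[150:320,190:360],(476,476));cv2.imwrite('pics/both6.png',cv2.resize(np.hstack([a,b]),(790,430)))
E
```

```text
time: 15.08
position: [0.448, 0.177, 0.1208]
tool_rot: [3.142, 0.0, 2.583]
wrist_force: [-0.0, 0.0, -0.4]
grip_width: 0.997
grasp_force: 0.0
time: 15.7
position: [0.397, 0.2096, 0.1208]
tool_rot: [3.142, -0.0, 2.584]
wrist_force: [-0.4, 0.5, 0.1]
grip_width: 0.998
grasp_force: 0.0
scene5 168 306 351
scene5 172 308 350
scene6 168 306 351
scene6 172 308 349
```

View pics/both6.png

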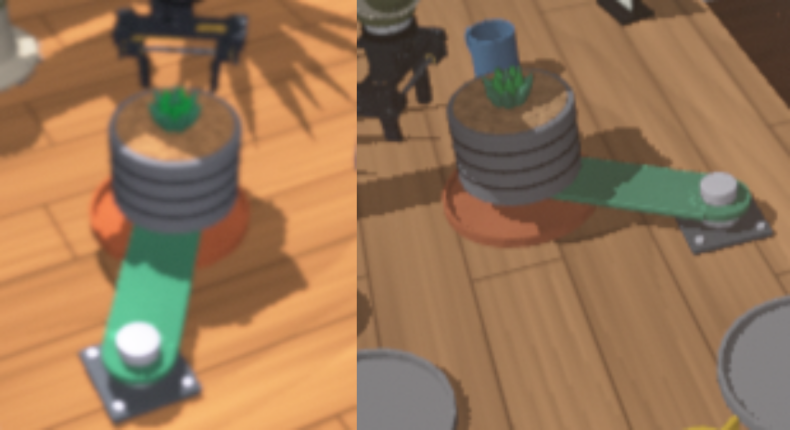

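The left half shows the gripper clear and the pot over the saucer. In the right half the pot covers columns 447–580 and the saucer 443–595. I wait three seconds, then check drift and centring in both views.

```bash
for i in 1 2 3 4 5; do python3 -m inch '{"claw":[0.088,0.088,0.088,0.088,0.088],"offset":[[0,0,0],[0,0,0],[0,0,0],[0,0,0],[0,0,0]],"turn":[0,0,0,0,0]}' | head -1; done
python3 - <<'E'
from h import *
sc=[.527,.1305];H=[.785,-.0345]
for n in('scene','side'):
    a=cv2.imread(f'pics/{n}6.png');b=imaging.get_image(n);cv2.imwrite(f'pics/{n}7.png',b)
    q=proj(n,[*sc,.1])[0];print(n,'saucer axis at z=.1',q)
    for im in(a,b):
        h=cv2.cvtColor(im,cv2.COLOR_BGR2HSV);v=int(q[1])+3;u=int(q[0]);o=[]
        for vv in(v,v+4,v+8):
            row=h[vv,u-40:u+40,1]<75;i=j=40
            while i>0 and row[i-3:i].any(): i-=1
            while j<79 and row[j+1:j+4].any(): j+=1
            o.append((vv,i+u-40,j+u-40))
        print(o)
    x=(cv2.absdiff(a,b).max(2)>25).sum();print('changed px',x)
    for t in(.53,.57,.61): print(t,proj(n,[H[0]-.3*np.cos(t),H[1]+.3*np.sin(t),.1])[0].round(1))
E
```

```text
time: 16.42
time: 17.05
time: 17.68
time: 18.3
time: 18.92
scene saucer axis at z=.1 [325.99545797 153.8888419 ]
[(156, 304, 352), (160, 305, 352), (164, 305, 352)]
[(156, 304, 352), (160, 305, 352), (164, 305, 352)]
changed px 7
0.53 [322.5 154.8]
0.57 [325.9 155. ]
0.61 [329.2 155.3]
side saucer axis at z=.1 [250.41297023 205.89088135]
[(208, 228, 276), (212, 229, 282), (216, 230, 289)]
[(208, 228, 276), (212, 229, 281), (216, 230, 289)]
changed px 201
0.53 [250.9 208. ]
0.57 [252. 206.]
0.61 [253.3 204.1]
```

```bash
python3 -c "
from station import arm
print(arm.job_done())"
```

```text
the job is handed in; nothing more can be done
None
```

I pushed the pot round to the terracotta saucer and handed the job in at about 19 s. It stood roughly 10 mm off centre by the camera measurements, with no visible drift over three seconds and the gripper clear; the hand-in returned no verdict.

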